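# Turn the capsule-safe key and hold the bolt drawn

## Task

Take the flat-bowed key out of the slotted chrome rack, push it blade down all the way into the lock on top of the white washing-capsule safe (its pins are sticky, so wiggle it if it hangs) and turn it a quarter turn clockwise, seen from above, so that the bolt is drawn. The lock springs back when let go, so finish with the key still in the gripper, holding it turned; leave the drain key, scoops, tins, bottle and peg bowl where they are.

Things in the scene. Friction and masses are not known exactly. Their poses are not given: they have to be found in the camera images.
- key_grip (a point): Grip point at the middle of the steel lock key's bow. The key stands blade down in one of the rack's four slots (which one varies). The bow is an upright flat plate 10 mm thick (x), 30 mm wide (y), from 20 mm below to 16 mm above this point. Under it a round collar, 28 mm across, 4 mm thick, rests on the rack, its underside 24 mm below this point. z up; a half turn makes no difference. About 60 g.
- key_tip (a point): Lower end of the key's blade, 48 mm below key_grip on the same axis, 24 mm below the collar's underside; same axes. From the collar down: round neck 6 mm across and 10 mm long, then a flat double bit 20 mm wide (y), 5 mm thick (x) and 11 mm tall, then a 3 mm tip of 17 x 3 mm.
- lock_mouth (a point): Centre of the key slot in the lock's flat top face, z up. Slot 23 mm long along y, 8 mm wide along x, 2.5 mm bevel at its mouth. The face is 8 mm thick; below it two sticky spring pins catch the bit while the tip is 16 to 23 mm down, with jerks up to about 12 N. The key is home when its collar meets the face, tip 24 mm down; only then (within 2 mm) can the bit turn, under the face, which then keeps it in.
- safe: White washing-capsule safe, 200 x 240 mm, 80 mm tall, fixed on the ledge; origin centred at its foot. The lock is a 52 mm square aluminium block standing 28 mm above its top (face 108 mm above the ledge), centred 20 mm towards -x of the safe's origin. A 10 mm round steel bolt lies along y on its top, 65 mm towards +x.
- lock (a joint): Angle of the lock cylinder: 0 as it starts (slots in line), growing clockwise seen from above; a quarter turn is 1.57, the stop 1.65. A spring of up to about 0.1 N m turns it back to 0. The bit has about 0.15 rad of play in the slot, so the key must turn that much further than the cylinder. It draws the bolt out of its keeper.
- drain_key_mid (a point): Bystander in the rack: steel drain key with a plain round stem and a T-bar 50 mm long and 10 mm thick. Point on its axis, 15 mm above the rack's top. z up.
- scoop_a_mid (a point): Bystander in the rack: tall white plastic scoop, bowl up, 46 mm across, handle down in the slot. Point on its axis 20 mm above the rack's top.
- scoop_b_mid (a point): Bystander in the rack: shallow white plastic scoop, bowl up, 48 mm across, handle down in the slot. Point on its axis 20 mm above the rack's top.
- rack: The slotted chrome rack, 66 x 300 mm, its top 70 mm above the ledge, fixed. Origin centred at its foot; the four slots lie at y = -120, -40, 40, 120 mm of this frame and run along its y; they are 8 x 23 mm.
- tin_low_mid (a point): Bystander: lower steel tin of a stacked pair, 92 mm across, 60 mm tall. Its centre.
- tin_top_mid (a point): Bystander: upper steel tin of the pair, 92 mm across, 60 mm tall. Its centre.
- bottle_mid (a point): Bystander: closed glass bottle, 70 mm across, 190 mm tall. Its centre.
- bowl_mid (a point): Bystander: small beech bowl with clothes pegs, 110 mm across, 45 mm tall. Its centre.
Things that resemble listed ones, but are neither listed nor needed, are in the scene too. What is shaped like the part that bears key_grip but green or turquoise is not meant.

How it is judged:
On the way, in this order (a step that is already met when the one before it is completed fails the run):
1. the key is lifted clear of the rack (height (world z) of key_tip above 0.075 m and contact force between key and the fingers above 0.5 N), for 0.1 s.
2. the key is fully home in the lock, not yet turned (z of key_tip in the frame of lock_mouth below -0.0205 m and horizontal distance between key_tip and lock_mouth below 0.005 m and value of joint lock below 0.4 rad), for 0.05 s.
3. the key has turned the lock a quarter turn (z of key_tip in the frame of lock_mouth below -0.0205 m and horizontal distance between key_tip and lock_mouth below 0.005 m and value of joint lock above 1.3 rad), for 0.2 s.
At the end, for the whole second after the job is handed in: The key is home in the lock (tip at least 20.5 mm below the face, within 5 mm of the slot's axis), the gripper still holds it, and the cylinder stays turned by more than 1.3 rad (1.57 is the quarter turn); each bystander is within 30 mm of where it started (all of step 3 and contact force between key and the fingers above 0.5 N and distance of each of drain_key_mid, scoop_a_mid, scoop_b_mid, tin_low_mid, tin_top_mid, bottle_mid, bowl_mid from where it was at the start of the episode below 0.03 m); the arm keeps its last pose, push and grip.
It fails at once if a bystander (drain key, scoop, tin, bottle or bowl) is moved by more than 30 mm (distance of any of drain_key_mid, scoop_a_mid, scoop_b_mid, tin_low_mid, tin_top_mid, bottle_mid, bowl_mid from where it was at the start of the episode above 0.03 m).
It also fails if it takes over 51 s, if anything falls off the work surface, if the arm or the gripper's body presses on something with over 40 N, if the wrist force passes 120 N, or if a joint passes its speed limit or range.

## Robot

A 6-joint arm with a two-finger parallel gripper is mounted at the origin on the work surface. World frame = base frame: x ahead of the robot, y to its left, z up, the work surface at z = 0. Lengths are in m, angles in rad, forces in N, time in s.
With the tool pointing down it reaches from about 0.4 to 0.825 m from the base axis. Payload 7 kg.
Tool frame: the origin (TCP) lies midway between the tips of the shut fingers; the grasp point (between the pads) lies arm.hold_point_z behind it (arm.hold_point_z is the distance from the TCP to the grasp point, in m); z points along the fingers, y is the line along which they close (so a half turn about z gives the same grasp; the last joint's range is limited). The gripper opens to 88 mm and grips with 3 to 60 N. Pads are 19 mm wide; open, the fingers measure 130 mm over their backs; the gripper's body (78 mm by 193 mm) begins 47 mm behind the grasp point.
Start: joints at [1.484, 0.359, 0.012, 0, -1.224, -0.288], TCP at [0.247, 0.628, 0.192] pointing down, gripper open.
Joint ranges: [-3.07, 3.07], [-1.43, 2.12], [-1.02, 1.25], [-3.03, 1.67], [-3.05, -0], [-3.03, 3.03]. Speed limits (rad/s): [2.39, 2.39, 3.01, 3.14, 3.14, 3.14].

## Interface

Orientations are given as [roll, pitch, yaw] about the fixed x, y, z axes, in that order (R = Rz(yaw) Ry(pitch) Rx(roll)).
In Python, from station import arm gives the robot as it stands.
- The arm moves only by the shell command python3 -m crank 'ROWS' [OPENING] [FORCE]. ROWS is JSON, a list that holds one entry, the list of rows, each a list of 4 numbers: the shift along the tool's x, y, z in units of 25 mm (1.0 is 25 mm), then the turn about the tool's z in units of 5 degrees (1.0 is 5 degrees). A call has 1 to 12 rows; each row is the pose to reach, as a shift and turn from the pose commanded when the call began, along the tool's axes at that moment; what a row does not reach only later rows make up. A row lasts 1/8 s, in which the tool goes at most 62.5 mm and 10.7 degrees, less where a joint would pass 70% of its speed; a pose out of reach is approached as far as the arm can. A call with a gripper value outside its range is refused whole. OPENING is the closure, from 0 (fully open) to 1 (shut), set as the call begins (- or left out, the last holds). The fingers move at their own pace and stop on an object; FORCE is the grip in N (left out, the last holds). Time passes only in rows, so rows that repeat a pose let the fingers close. It gives the time, the measured TCP pose, the force, the opening and the grip force at its end, in the units of the state.
- arm.get_state(): the state, without advancing time (a new reading comes with each control period).
- arm.grab_frame(name): name is "scene" or "top" or "wrist"; returns (picture, depth): 400x640x3 uint8, red, green, blue; 400x640 float32, m along the optical axis (not along the pixel's ray), 0 where there is no reading.
- arm.get_calibration(name): a dict with "mtx" (3x3 intrinsics, pixels), "R" (3x3) and "t" (3): a world point X has camera coordinates R X + t; the wrist camera has in their place "mount" (4x4, takes a point from camera to tool coordinates, whose origin is the TCP and whose axes are the flange's). Camera axes: x right, y down, z forward; pixel columns grow to the right and rows downward; lengths in m; the calibration is good to about 2 mm. The wrist camera is an equidistant fisheye: a pixel r from the principal point sees the ray r / f radians off the axis. A picture is of the moment at which its call begins: read the wrist's pose just before it. get_calibration takes no time and is no camera call.
- arm.job_done(): hands the job in; it is judged then, once.
Trained networks look in the newest picture that a camera, given by its name, has taken for a name from the list of things; names that differ only in an ending like _2 or _b are one class to them, and where a whole thing is asked for, a point or a joint stands for the part that bears it (a point fixed in the world has none). Each returns a list of dicts, best first, with "score" (0 to 1); they miss things now and then, are a little off and sometimes report something else, mostly with a low value. They report only what shows in the picture. A call takes as long as a camera call. They do not tell look-alikes from the thing itself.
- arm.recognise(thing, camera): "extent" ([left, top, width, height] in pixels, round what is visible of it).
- arm.trace(thing, camera): "mask" (400x640 bool, what is visible of it) and "extent" ([left, top, width, height] in pixels, round what is visible of it).
The state is a dict: "t": time; "q": joint angles; "qd": joint speeds; "joint_efforts": joint torques, N m; "eef_pos": TCP position; "ee_rot": TCP orientation; "force": force on the tool from outside, world axes, zero at the start; "moment": the same for the moment, N m; "width": finger opening in m; "gripper_force": force on a finger pad.
Only numpy, scipy, OpenCV 4.12 (cv2) and the standard library are available. Lean on these libraries where they do the work, as an engineer would, in place of code of your own. Each camera call takes 0.05 s, during which the arm holds its last target. There are 200 camera calls.

## Working session

There is one attempt and no reset: what is moved stays moved. The work goes in short steps, Python scripts to look and compute and a shell command to move; the robot and the scene stay as the last step left them, time stands still between calls to the robot, and variables do not carry over. Pictures are saved under pics/ and viewed, at most 10 in all, crops included, and the job is handed in when it is done.

```bash
ls; mkdir -p pics; cat > h.py <<'E'
import numpy as np,cv2
from station import arm
def pts(cam,depth,mask):
    c=arm.get_calibration(cam);K=np.array(c["mtx"]);R=np.array(c["R"]);t=np.array(c["t"]).ravel()
    v,u=np.nonzero(mask&(depth>0));z=depth[v,u]
    X=np.c_[(u-K[0,2])/K[0,0]*z,(v-K[1,2])/K[1,1]*z,z]
    return (X-t)@R, u, v
def proj(cam,P):
    c=arm.get_calibration(cam);X=np.array(c["R"])@np.array(P)+np.array(c["t"]).ravel();p=np.array(c["mtx"])@X;return p[:2]/p[2]
E
python3 - <<'E'
from h import *
print(arm.get_state(),arm.hold_point_z)
for cam in("scene","top"):
    im,d=arm.grab_frame(cam);cv2.imwrite(f"pics/{cam}0.png",im[...,::-1]);np.save(f"{cam}.npy",d)
    print(cam,arm.get_calibration(cam))
    for th in("key_grip","safe","rack","drain_key_mid","lock"):
        for r in arm.trace(th,cam)[:4]:
            X,u,v=pts(cam,d,r["mask"])
            if len(X): print(th,round(r["score"],2),r["extent"],np.median(X,0).round(3),np.percentile(X,[2,98],axis=0).round(3).tolist())
E
```

```text
pics
{'t': 0.0, 'q': array([ 1.48411894e+00,  3.59371454e-01,  1.10132867e-02, -3.43543641e-04,
       -1.22408414e+00, -2.88090835e-01]), 'qd': array([ 0.00042888,  0.00135788,  0.00189339,  0.00233242, -0.00171606,
        0.00088826]), 'joint_efforts': array([-2.19939524e-03, -5.82714057e+01,  2.93045068e+01,  6.99713588e+00,
        6.66299660e-03, -1.72754790e-04]), 'eef_pos': array([0.24692465, 0.62760562, 0.19061407]), 'ee_rot': array([ 3.13992274e+00, -1.58064180e-04, -3.74885092e-01]), 'force': array([ 0.31852904, -0.46516115,  0.27497535]), 'moment': array([ 0.0115298 , -0.00536154,  0.04335101]), 'gripper_force': 0.0, 'width': 0.08792389668767972} 0.0188
scene {'mtx': array([[367.08944379,   0.        , 319.42985705],
       [  0.        , 367.08944379, 205.31964489],
       [  0.        ,   0.        ,   1.        ]]), 'R': array([[ 0.74717453,  0.66456436, -0.00918818],
       [ 0.48703841, -0.55688302, -0.67281118],
       [-0.45224308,  0.49823239, -0.73975718]]), 't': array([-0.37884716, -0.24094726,  1.22025292])}
key_grip 0.73 [263.5, 291.5, 13.5, 20.4] [ 0.626 -0.2
[... 1066 characters left out ...]
140107,  0.57346961,  1.17491213])}
key_grip 0.56 [396.1, 180.2, 12.8, 11.7] [ 0.62  -0.286  0.046] [[0.611, -0.297, 0.024], [0.629, -0.276, 0.066]]
key_grip 0.53 [429.1, 183.7, 11.9, 6.9] [ 0.615 -0.366  0.052] [[0.608, -0.378, 0.024], [0.625, -0.354, 0.067]]
key_grip 0.52 [395.7, 221.4, 14.0, 8.5] [ 0.509 -0.275  0.093] [[0.499, -0.289, 0.07], [0.524, -0.263, 0.113]]
safe 0.71 [133.7, 151.8, 116.3, 97.9] [0.555 0.248 0.079] [[0.452, 0.13, 0.005], [0.666, 0.377, 0.108]]
rack 0.87 [324.3, 204.5, 122.1, 54.5] [ 0.5   -0.239  0.07 ] [[0.447, -0.377, 0.0], [0.552, -0.094, 0.099]]
drain_key_mid 0.47 [329.1, 231.3, 20.6, 10.7] [ 0.475 -0.122  0.1  ] [[0.464, -0.143, 0.07], [0.488, -0.102, 0.107]]
```

View pictures.

```bash
python3 - <<'E'
from h import *
a=cv2.imread("pics/scene0.png")[100:350,170:470];b=cv2.imread("pics/top0.png")[130:280,120:460]
cv2.imwrite("pics/c1.png",cv2.resize(a,None,fx=2.4,fy=2.4,interpolation=2))
cv2.imwrite("pics/c2.png",cv2.resize(b,None,fx=2.35,fy=2.35,interpolation=2))
# rack orientation
d=np.load("top.npy")
for cam in("top","scene"):
    d=np.load(cam+".npy");X,u,v=pts(cam,d,d>0)
    m=(abs(X[:,2]-.070)<.006)&(X[:,0]>.42)&(X[:,0]<.6)&(X[:,1]<-.05)&(X[:,1]>-.45)
    print(cam,"rack",cv2.minAreaRect(X[m,:2].astype(np.float32)*1000))
    m=(abs(X[:,2]-.108)<.005)&(X[:,0]>.42)&(X[:,0]<.7)&(X[:,1]>.1)&(X[:,1]<.4)
    print("lock",cv2.minAreaRect(X[m,:2].astype(np.float32)*1000),np.median(X[m],0),m.sum())
    m=(abs(X[:,2]-.080)<.005)&(X[:,0]>.42)&(X[:,0]<.7)&(X[:,1]>.1)&(X[:,1]<.4)
    print("safe",cv2.minAreaRect(X[m,:2].astype(np.float32)*1000),np.median(X[m,2]))
    m=(X[:,2]>.100)&(X[:,2]<.118)&(np.hypot(X[:,0]-.512,X[:,1]+.278)<.03)
    print("key",cv2.minAreaRect(X[m,:2].astype(np.float32)*1000),X[m].mean(0),m.sum())
E
```

```text
top rack ((503.3105773925781, -239.08302307128906), (66.56289672851562, 300.77777099609375), 12.547757148742676)
lock ((591.0086059570312, 288.43035888671875), (180.4980010986328, 71.09833526611328), 29.837135314941406) [0.54423663 0.26187189 0.10715835] 446
safe ((562.1151123046875, 255.93641662597656), (240.34742736816406, 199.8286895751953), 77.89984893798828) 0.07939682837267908
key ((511.8726806640625, -276.78143310546875), (10.280821800231934, 29.36626434326172), 10.001012802124023) [ 0.51143982 -0.27710758  0.10896803] 52
scene rack ((501.1387939453125, -238.67279052734375), (68.39054870605469, 301.5409851074219), 12.67615032196045)
lock ((588.2576904296875, 287.19342041015625), (181.78526306152344, 71.47319030761719), 29.829870223999023) [0.5451148  0.26098174 0.10825103] 274
safe ((560.3256225585938, 255.4385986328125), (242.60594177246094, 202.1460418701172), 78.38712310791016) 0.08065703022420226
key ((510.5833740234375, -278.6683349609375), (10.768393516540527, 29.470495223999023), 12.413155555725098) [ 0.51254767 -0.27903333  0.10770012] 87
```

View pics/c1.png

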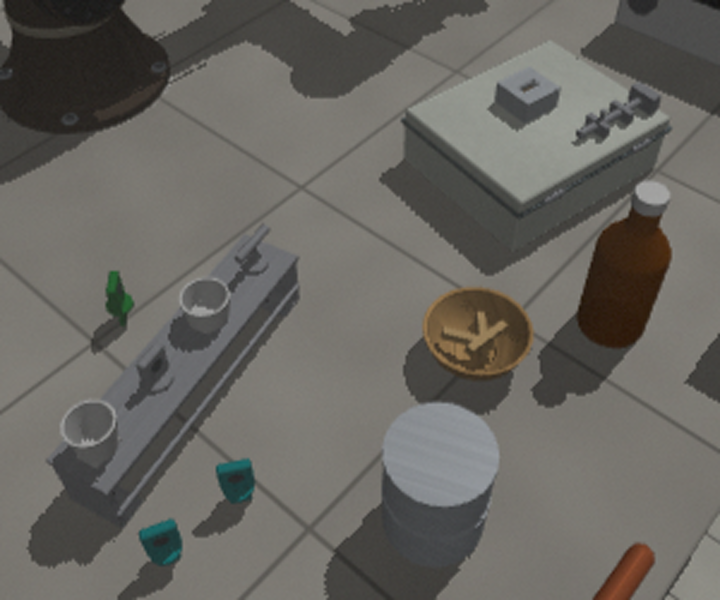

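View pics/c2.png

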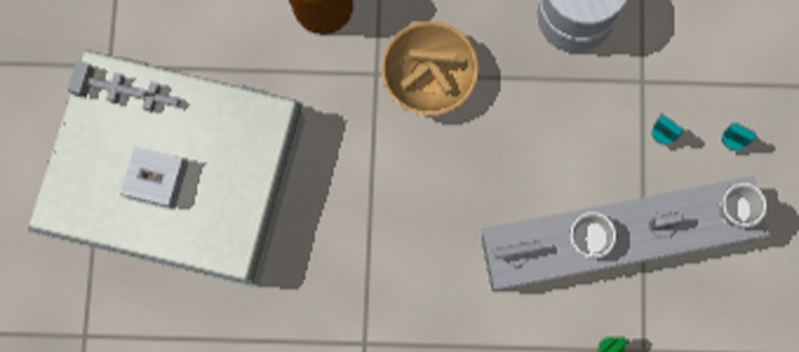

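The top view shows the steel key (c2 670,222) between the two scoops. The lock slot is at c2 (150,175) on the safe, with the bolt on the far side. The green and turquoise look-alikes stand free on the ledge. I'll pass over the lock on the way to the key and look at it with the wrist camera.

```bash
cat >> h.py <<'E'
def delta(x,y,z,yawdeg):
    s=arm.get_state();p=np.array(s["eef_pos"]);yw=s["ee_rot"][2]
    dx,dy=x-p[0],y-p[1];c,n=np.cos(yw),np.sin(yw)
    tw=(np.degrees(yw)-yawdeg+180)%360-180
    print("now t=%.2f"%s["t"],p.round(4),np.degrees(s["ee_rot"]).round(2),"-> row",np.round([(c*dx+n*dy)/.025,(n*dx-c*dy)/.025,(p[2]-z)/.025,tw/5],3))
E
python3 - <<'E'
from h import *
delta(.49,.25,.25,-90)
print(arm.get_calibration("wrist"))
for th in("bottle_mid","tin_top_mid","bowl_mid","scoop_a_mid"):
    for r in arm.recognise(th,"top")[:2]: 
        m=np.zeros((400,640),bool);l,t,w,h=map(int,r["extent"]);m[t:t+h,l:l+w]=1
        X,_,_=pts("top",np.load("top.npy"),m);X=X[X[:,2]>.03];print(th,r["score"],np.median(X,0).round(3),X[:,2].max())
E
```

```text
now t=0.60 [0.2471 0.6281 0.1916] [180.     0.   -21.47] -> row [14.578 10.518 -2.337 13.705]
{'mtx': array([[309.70691629,   0.        , 318.83097977],
       [  0.        , 309.70691629, 200.42459393],
       [  0.        ,   0.        ,   1.        ]]), 'mount': array([[-4.98503815e-04, -9.61498414e-01, -2.74810028e-01,
         7.50593895e-02],
       [ 9.99999804e-01, -5.83371651e-04,  2.27092148e-04,
        -8.80448701e-05],
       [-3.78665120e-04, -2.74809861e-01,  9.61498516e-01,
        -1.94733554e-01],
       [ 0.00000000e+00,  0.00000000e+00,  0.00000000e+00,
         1.00000000e+00]])}
bottle_mid 0.6 [0.753 0.099 0.127] 0.19483485643426926
tin_top_mid 0.65 [ 0.755 -0.186  0.118] 0.12628964140531626
bowl_mid 0.9 [ 0.697 -0.025  0.042] 0.05660618281694945
scoop_a_mid 0.62 [ 0.534 -0.36   0.086] 0.11712448585532988
```

```bash
python3 -m crank '[[[1,0.5,-2,1],[14.6,10.5,-2.35,13.7],[14.6,10.5,-2.35,13.7],[14.6,10.5,-2.35,13.7],[14.6,10.5,-2.35,13.7],[14.6,10.5,-2.35,13.7],[14.6,10.5,-2.35,13.7],[14.6,10.5,-2.35,13.7],[14.6,10.5,-2.35,13.7],[14.6,10.5,-2.35,13.7],[14.6,10.5,-2.35,13.7],[14.6,10.5,-2.35,13.7]]]' 0 30
cat >> h.py <<'E'
from scipy.spatial.transform import Rotation as Ro
def wrist(name):
    s=arm.get_state();im,d=arm.grab_frame("wrist");cv2.imwrite(f"pics/{name}.png",im[...,::-1])
    c=arm.get_calibration("wrist");K=c["mtx"];M=np.array(c["mount"])
    v,u=np.mgrid[:400,:640];a,b=(u-K[0,2])/K[0,0],(v-K[1,2])/K[1,1]
    th=np.hypot(a,b);k=np.tan(th)/np.maximum(th,1e-9)
    X=np.stack([a*k*d,b*k*d,d],-1)@M[:3,:3].T+M[:3,3]
    W=X@Ro.from_euler("xyz",s["ee_rot"]).as_matrix().T+s["eef_pos"]
    W[(d<=0)|(th>1.4)]=np.nan
    return im,d,W
E
python3 - <<'E'
from h import *
delta(.49,.25,.25,-90)
im,d,W=wrist("w1");np.save("w1.npy",W)
m=(abs(W[...,2]-.108)<.004)&(np.hypot(W[...,0]-.543,W[...,1]-.26)<.05)
print(m.sum(),np.nanmedian(W[m],0),cv2.minAreaRect(W[m][:,:2].astype(np.float32)*1000))
mm=m.astype(np.uint8)*255
v,u=np.nonzero(m);print(u.min(),u.max(),v.min(),v.max())
# slot: points inside lock region deeper
i=(np.abs(W[...,0]-.543)<.018)&(np.abs(W[...,1]-.26)<.018)&(W[...,2]<.102)
print(i.sum(),W[i].mean(0) if i.sum() else 0,cv2.minAreaRect(W[i][:,:2].astype(np.float32)*1000) if i.sum()>3 else 0)
l,t=max(u.min()-20,0),max(v.min()-20,0)
cv2.imwrite("pics/w1c.png",cv2.resize(im[t:v.max()+20,l:u.max()+20,::-1],None,fx=4,fy=4,interpolation=2));print(l,t)
E
```

```text
t: 2.3
eef_pos: [0.4902, 0.2511, 0.2502]
ee_rot: [3.141, -0.0, -1.569]
force: [-0.4, -0.3, 0.1]
width: 0.0875
gripper_force: 0.0
now t=2.30 [0.4902 0.2511 0.2502] [179.99  -0.   -89.88] -> row [0.044 0.009 0.01  0.023]
1942 [0.54190574 0.25924294 0.10949685] ((542.0474243164062, 260.64520263671875), (53.302242279052734, 53.05119705200195), 77.9658432006836)
249 300 163 216
122 [0.54451348 0.26474749 0.08840541] ((544.004638671875, 263.15570068359375), (19.710596084594727, 7.346945285797119), 83.5982437133789)
229 143
```

```bash
python3 -c "
from h import *
delta(.511,-.278,.22,-77.4)"
```

```text
now t=2.35 [0.4903 0.251  0.2503] [180.    -0.   -89.89] -> row [21.163 -0.788  1.211 -2.498]
```

View pics/w1c.png

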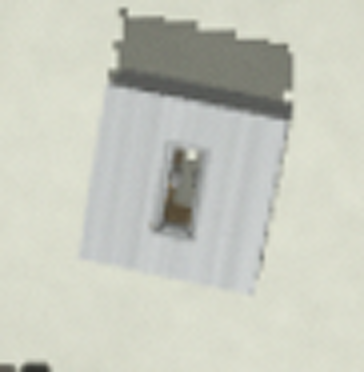

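The lock face corners average to crop (183,188) and the slot is centred at (183,190), so the slot sits at the block's centre and lies along its y.

```bash
python3 -m crank '[[[21.15,-0.8,1.2,-2.5],[21.15,-0.8,1.2,-2.5],[21.15,-0.8,1.2,-2.5],[21.15,-0.8,1.2,-2.5],[21.15,-0.8,1.2,-2.5],[21.15,-0.8,1.2,-2.5],[21.15,-0.8,1.2,-2.5],[21.15,-0.8,1.2,-2.5],[21.15,-0.8,1.2,-2.5],[21.15,-0.8,1.2,-2.5],[21.15,-0.8,1.2,-2.5],[21.15,-0.8,1.2,-2.5]]]'
python3 - <<'E'
from h import *
im,d,W=wrist("w2")
r=np.hypot(W[...,0]-.511,W[...,1]+.278)
m=(W[...,2]>.085)&(W[...,2]<.118)&(r<.025)
top=(W[...,2]>.106)&m
for k in(m,top): print(k.sum(),W[k].mean(0),cv2.minAreaRect(W[k][:,:2].astype(np.float32)*1000))
k=(abs(W[...,2]-.07)<.004)&(abs(W[...,0]-.5)<.1)&(W[...,1]<-.08)
print("rack",cv2.minAreaRect(W[k][:,:2].astype(np.float32)*1000))
delta(.511,-.278,.079,-77.4)
v,u=np.nonzero(r<.06);l,t=u.min(),v.min();print(l,t)
cv2.imwrite("pics/w2c.png",cv2.resize(im[t:v.max(),l:u.max(),::-1],None,fx=3,fy=3,interpolation=2))
E
```

```text
t: 3.85
eef_pos: [0.5112, -0.2774, 0.2206]
ee_rot: [-3.141, -0.0, -1.351]
force: [0.2, 0.6, 0.6]
width: 0.0874
gripper_force: 0.0
300 [ 0.51198055 -0.27989759  0.10889982] ((512.2120361328125, -278.5908203125), (10.496912956237793, 28.96616554260254), 12.105846405029297)
249 [ 0.51127049 -0.27881785  0.11093293] ((511.1291809082031, -278.5964050292969), (8.219704627990723, 28.468021392822266), 12.493234634399414)
rack ((502.4747619628906, -237.9989013671875), (67.19097900390625, 300.8294677734375), 12.565434455871582)
now t=3.90 [ 0.5112 -0.2775  0.2207] [-1.7997e+02 -1.0000e-02 -7.7380e+01] -> row [1.900e-02 1.300e-02 5.667e+00 3.000e-03]
97 129
```

View pics/w2c.png

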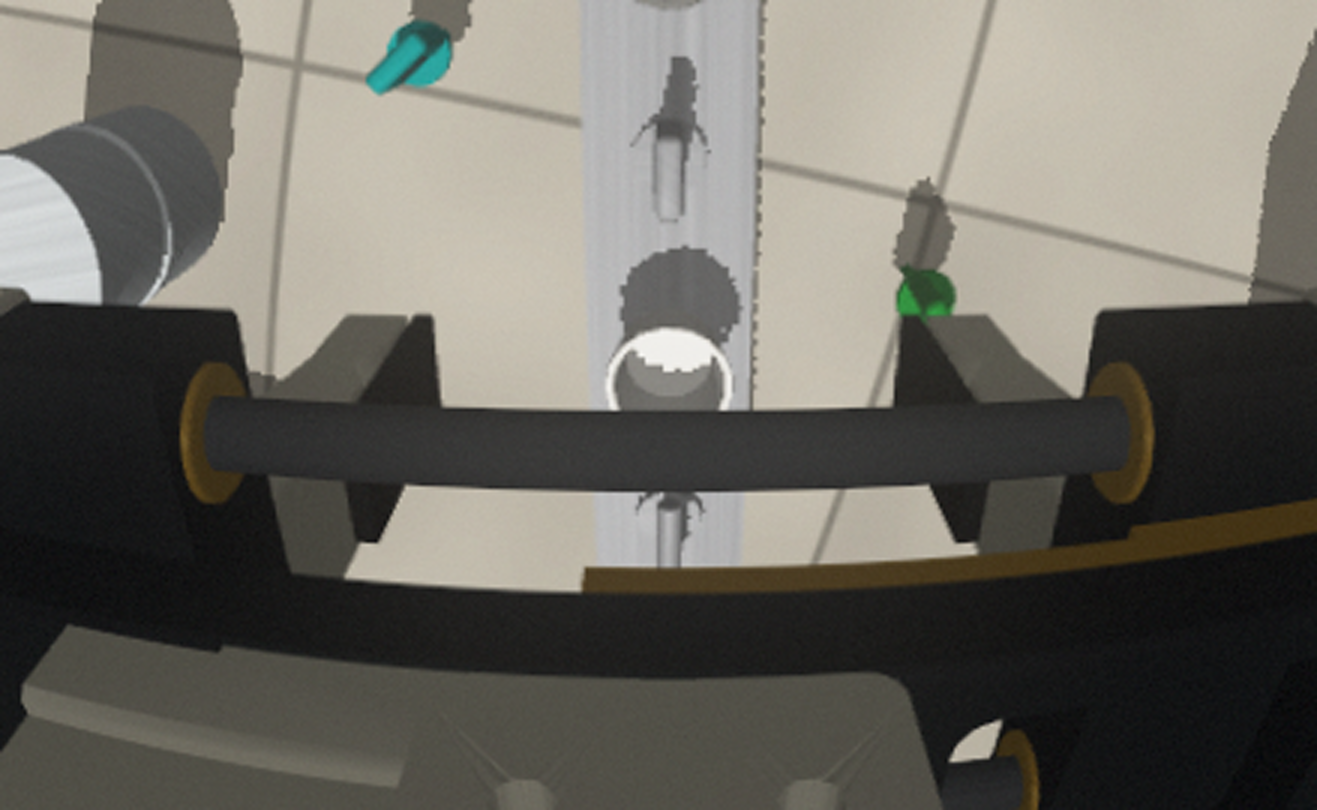

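The view shows the steel key (668,175) dead centre between the open fingers in depth, with its blade along the rack. Descending.

```bash
python3 -m crank '[[[0.05,0,2.5,0],[0.05,0,4.5,0],[0.05,0,5.67,0],[0.05,0,5.67,0],[0.05,0,5.67,0]]]'
python3 -m crank '[[[0,0,0,0],[0,0,0,0],[0,0,0,0],[0,0,0,0],[0,0,0,0],[0,0,0,0],[0,0,0,0],[0,0,0,0]]]' 1 50
python3 -m crank '[[[0,0,-0.3,0],[0,0,-0.8,0],[0,0,-2.0,0],[0,0,-4,0],[0,0,-5.6,0],[0,0,-5.6,0],[0,0,-5.6,0]]]'
python3 - <<'E'
from h import *
im,d=arm.grab_frame("scene");cv2.imwrite("pics/s2.png",im[...,::-1])
p=arm.get_state()["eef_pos"];u,v=proj("scene",p).astype(int);print(u,v)
cv2.imwrite("pics/s2c.png",cv2.resize(im[max(v-70,0):v+70,u-90:u+90,::-1],None,fx=4,fy=4,interpolation=2))
delta(.542,.2603,.22,-102)
E
```

```text
t: 4.53
eef_pos: [0.5124, -0.2797, 0.0802]
ee_rot: [-3.14, -0.001, -1.351]
force: [0.2, 0.9, 1.2]
width: 0.0877
gripper_force: 0.0
t: 5.52
eef_pos: [0.5111, -0.2798, 0.0785]
ee_rot: [3.141, 0.0, -1.352]
force: [-0.7, 0.3, 0.5]
width: 0.0131
gripper_force: 0.0
t: 6.4
eef_pos: [0.511, -0.2796, 0.219]
ee_rot: [-3.141, 0.0, -1.352]
force: [-0.6, 0.4, -0.1]
width: 0.0006
gripper_force: 0.0
220 214
now t=6.45 [ 0.5107 -0.2795  0.2183] [ 1.7997e+02  3.0000e-02 -7.7480e+01] -> row [-20.808  -5.902  -0.07    4.904]
```

View pics/s2c.png

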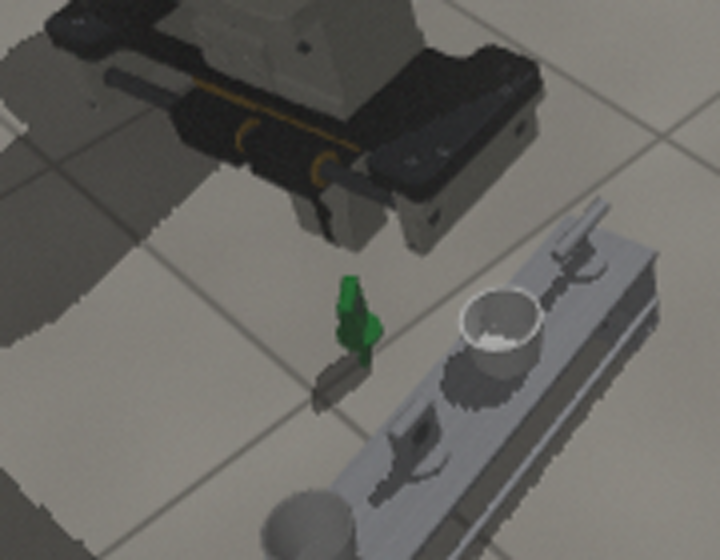

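The fingers had not finished closing, and the key (415,430) still stands in its slot. I'll retry with a partial opening and a longer wait.

```bash
python3 -m crank '[[[0,0,0,0],[0,0,0,0],[0,0,0,0],[0,0,0,0],[0,0,0,0],[0,0,0,0]]]' 0.5 50
python3 - <<'E'
from h import *
im,d,W=wrist("w3")
r=np.hypot(W[...,0]-.511,W[...,1]+.278)
m=(W[...,2]>.106)&(W[...,2]<.118)&(r<.025)
print(m.sum(),W[m].mean(0),cv2.minAreaRect(W[m][:,:2].astype(np.float32)*1000))
delta(.5113,-.2786,.079,-77.4)
E
```

```text
t: 7.2
eef_pos: [0.5112, -0.2797, 0.2186]
ee_rot: [-3.142, -0.0, -1.352]
force: [-0.2, -0.3, 0.2]
width: 0.0436
gripper_force: 0.0
283 [ 0.51192339 -0.27812444  0.11079186] ((511.953369140625, -277.64984130859375), (9.200531005859375, 30.86347770690918), 12.600573539733887)
now t=7.25 [ 0.5112 -0.2797  0.2186] [-180.     -0.    -77.47] -> row [-0.044 -0.015  5.583 -0.015]
```

```bash
python3 -m crank '[[[-0.05,0,2.5,0],[-0.05,0,4.5,0],[-0.05,0,5.55,0],[-0.05,0,5.55,0],[-0.05,0,5.55,0]]]'
python3 -m crank '[[[0,0,0,0],[0,0,0,0],[0,0,0,0],[0,0,0,0],[0,0,0,0],[0,0,0,0],[0,0,0,0],[0,0,0,0]]]' 1 50
```

```text
t: 7.88
eef_pos: [0.5119, -0.2789, 0.0812]
ee_rot: [-3.14, -0.001, -1.352]
force: [0.5, 0.2, 0.3]
width: 0.0436
gripper_force: 0.0
t: 8.88
eef_pos: [0.5109, -0.2785, 0.0798]
ee_rot: [3.142, 0.0, -1.352]
force: [-0.9, 0.1, 0.5]
width: 0.0006
gripper_force: 0.0
```

```bash
python3 - <<'E'
from h import *
im,d=arm.grab_frame("scene")
u,v=240,260
a=cv2.resize(im[v-75:v+75,u-100:u+100,::-1],None,fx=4,fy=4,interpolation=2)
cv2.imwrite("pics/s3c.png",a)
print(proj("scene",arm.get_state()["eef_pos"]),proj("scene",[.5113,-.2786,.094]))
E
```

```text
[234.58643478 256.03101878] [233.46045038 252.33167401]
```

View pics/s3c.png

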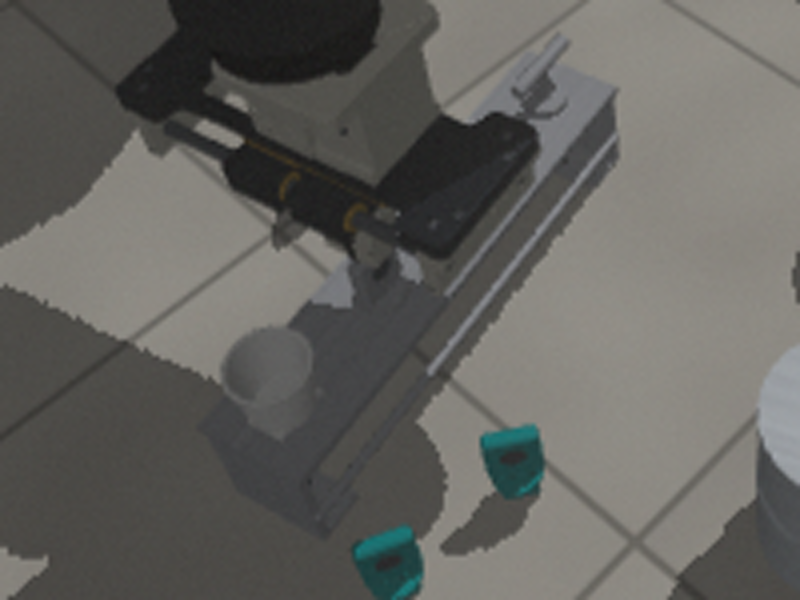

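```bash
python3 - <<'E'
from h import *
def crop(im,p,h,k):
    u,v=map(int,p);return cv2.resize(im[v-h:v+h,u-h:u+h,::-1],(k,k),interpolation=cv2.INTER_CUBIC)
P=[.5113,-.2786,.094]
a,_=arm.grab_frame("scene");b,_=arm.grab_frame("top");w,d,W=wrist("w4")
A=crop(a,proj("scene",P),25,400);B=crop(b,proj("top",P),25,400)
C=cv2.resize(w[100:330,130:510,::-1],(660,400))[:, 130:530][:200]
C=cv2.resize(w[160:310,220:420,::-1],(400,300),interpolation=cv2.INTER_CUBIC)
o=np.zeros((600,800,3),np.uint8);o[:400,:400]=A;o[:400,400:]=B
o[400:,:]=cv2.resize(w[200:310,100:540,::-1],(800,200))
cv2.imwrite("pics/m4.png",o)
print(arm.get_state()["gripper_force"],arm.get_state()["width"])
E
```

```text
0.0 0.0005805143273899052
```

View pics/m4.png

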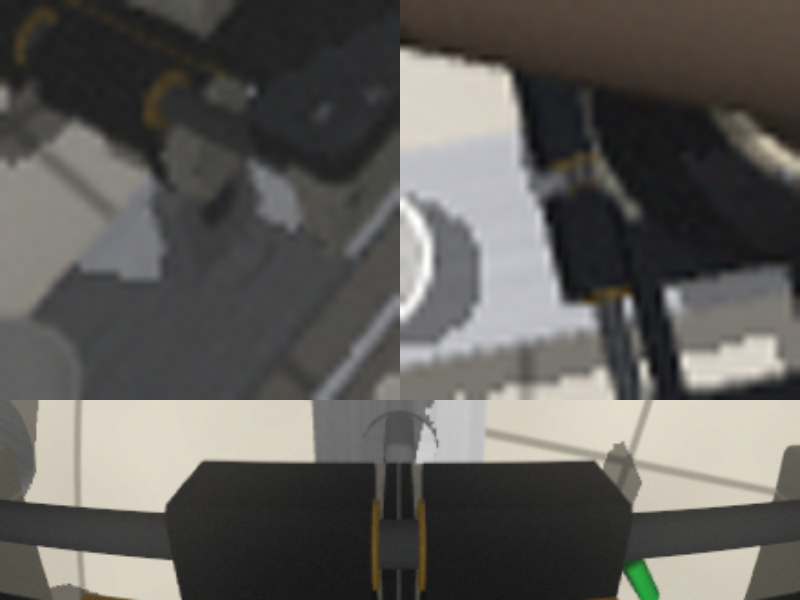

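```bash
python3 - <<'E'
from h import *
s=arm.get_state();print(s["eef_pos"],s["q"].round(3))
w,d,W=wrist("w5");np.save("w5.npy",W)
p=s["eef_pos"];yw=s["ee_rot"][2];c,n=np.cos(yw),np.sin(yw)
T=np.stack([c*(W[...,0]-p[0])+n*(W[...,1]-p[1]),n*(W[...,0]-p[0])-c*(W[...,1]-p[1]),p[2]-W[...,2]],-1)*1000
for u in(308,314,319,325,331):
  print("col",u)
  for v in range(200,300,6): print(v,T[v,u].round(0),(W[v,u,2]*1000).round(0),w[v,u])
cv2.imwrite("pics/w5c.png",cv2.resize(w[180:280,250:390,::-1],(800,572),interpolation=cv2.INTER_CUBIC))
E
```

```text
[ 0.51091782 -0.2785231   0.07979305] [-0.163  0.304 -0.345 -0.    -0.922  0.382]
col 308
200 [17. -8.  9.] 71.0 [110 110 110]
206 [13. -8.  8.] 72.0 [107 107 106]
212 [10. -8.  4.] 76.0 [101 101 100]
218 [ 6. -8.  4.] 76.0 [107 105 106]
224 [ 1. -8.  4.] 76.0 [106 106 105]
230 [-3. -8.  4.] 75.0 [106 106 105]
236 [ 12.  -7. -43.] 123.0 [98 95 86]
242 [ 12.  -6. -51.] 131.0 [97 93 85]
248 [ 11.  -6. -57.] 136.0 [91 90 79]
254 [  8.  -6. -56.] 136.0 [90 86 72]
260 [  36.   -4. -119.] 199.0 [82 71 47]
266 [  35.   -4. -120.] 200.0 [65 54 36]
272 [  33.   -4. -121.] 201.0 [64 56 42]
278 [  32.   -4. -121.] 201.0 [59 53 39]
284 [  30.   -4. -122.] 202.0 [59 52 39]
290 [  28.   -4. -122.] 202.0 [60 50 38]
296 [  26.   -4. -121.] 201.0 [73 59 31]
col 314
200 [17. -4.  8.] 72.0 [106 107 107]
206 [13. -4.  8.] 72.0 [95 93 96]
212 [14. -4. -8.] 88.0 [81 80 79]
218 [ 14.  -4. -20.] 100.0 [81 80 79]
224 [ 14.  -4. -31.] 110.0 [87 86 86]
230 [ 11.  -4. -31.] 111.0 [97 97 96]
236 [ 10.  -3. -39.] 119.0 [33 31 32]
242 [ 11.  -3. -48.] 128.0 [29 29 27]
248 [ 10.  -3. -56.] 135.0 [32 30 32]
254 [ 10
[... 1604 characters left out ...]
 [  1.   2. -83.] 163.0 [24 23 21]
col 331
200 [17.  8.  8.] 71.0 [116 117 118]
206 [13.  8.  8.] 71.0 [118 118 117]
212 [10.  7.  4.] 76.0 [ 98  99 101]
218 [5. 8. 5.] 75.0 [162 161 161]
224 [1. 8. 4.] 76.0 [202 202 203]
230 [-4.  8.  5.] 75.0 [207 206 207]
236 [ 12.   6. -43.] 123.0 [94 92 85]
242 [ 12.   5. -51.] 130.0 [80 78 72]
248 [ 12.   5. -58.] 138.0 [74 74 66]
254 [  35.    3. -114.] 194.0 [79 67 46]
260 [  36.    3. -119.] 199.0 [87 67 34]
266 [  34.    3. -119.] 199.0 [89 71 34]
272 [  34.    3. -122.] 202.0 [93 73 33]
278 [  32.    3. -123.] 202.0 [87 69 30]
284 [  31.    3. -123.] 203.0 [90 70 30]
290 [  29.    3. -123.] 203.0 [92 73 32]
296 [  27.    3. -123.] 203.0 [91 71 30]
```

View pics/w5c.png

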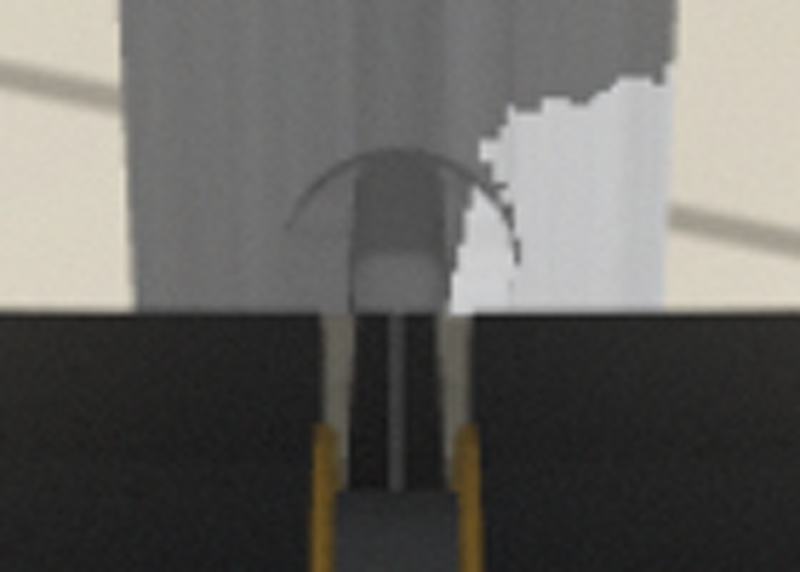

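In this view the bow top continues under the shut pads (crop 395,290), so the fingertips are above the key, about 35 mm higher than the reported TCP suggests. I'll lift, open and measure where the tips really are.

```bash
python3 -m crank '[[[0,0,-1.5,0],[0,0,-3,0],[0,0,-3,0],[0,0,-3,0],[0,0,-3,0],[0,0,-3,0]]]' 0.5 50
python3 - <<'E'
from h import *
s=arm.get_state();print(s["eef_pos"],s["ee_rot"],s["width"])
w,d,W=wrist("w6")
p=s["eef_pos"];T=(W-p)@Ro.from_euler("xyz",s["ee_rot"]).as_matrix()*1000
m=(T[...,2]>-110)&(T[...,2]<40)&(abs(T[...,1])<75)&(abs(T[...,0])<60)&(W[...,2]>.125)
print(m.sum());t=T[m]
for lo in range(-110,40,8):
    k=t[(t[:,2]>=lo)&(t[:,2]<lo+8)]
    if len(k): print(lo,len(k),k.min(0).round(0),k.max(0).round(0))
im,ds=arm.grab_frame("scene");X,u,v=pts("scene",ds,ds>0)
t=(X-p)@Ro.from_euler("xyz",s["ee_rot"]).as_matrix()*1000
k=(abs(t[:,0])<13)&(abs(t[:,1])<60)&(t[:,2]>-110)&(X[:,2]>.12)
t=t[k]
print("scene")
for lo in range(-110,40,8):
    k=t[(t[:,2]>=lo)&(t[:,2]<lo+8)]
    if len(k): print(lo,len(k),k.min(0).round(0),k.max(0).round(0))
E
```

```text
t: 9.88
eef_pos: [0.5105, -0.2784, 0.1539]
ee_rot: [3.14, 0.001, -1.352]
force: [-0.5, 0.3, 0.4]
width: 0.0434
gripper_force: 0.0
[ 0.51047719 -0.27842504  0.15392493] [ 3.14017165e+00  6.40433979e-04 -1.35222739e+00] 0.04337769702245939
4209
-110 897 [   4.  -56. -110.] [  40.   55. -102.]
-102 262 [  -2.  -27. -102.] [ 14.  26. -94.]
-94 237 [ -9. -27. -94.] [  8.  25. -86.]
-86 509 [-11. -27. -86.] [  3.  25. -78.]
-78 374 [ -9. -37. -78.] [ 13.  35. -70.]
-70 471 [ -9. -39. -70.] [ 13.  37. -62.]
-62 584 [  2. -38. -62.] [ 13.  37. -54.]
-54 487 [ -2. -38. -54.] [ 13.  37. -46.]
-46 360 [ -7. -38. -46.] [ 12.  37. -38.]
-38 28 [ -2. -25. -38.] [ 10.  23. -36.]
scene
-110 3 [  10.   25. -104.] [  13.   27. -104.]
-102 9 [   5.   26. -101.] [ 11.  28. -95.]
-94 13 [  1.  24. -94.] [ 11.  27. -86.]
-86 21 [ -4. -38. -86.] [ 13.  37. -78.]
-78 39 [ -8. -41. -78.] [ 13.  40. -70.]
-70 43 [ -8. -40. -70.] [ 13.  39. -62.]
-62 46 [  3. -38. -62.] [ 13.  37. -54.]
-54 50 [  2. -37. -54.] [ 13.  36. -46.]
-46 41 [  3. -37. -46.] [ 13.  36. -39.]
-38 5 [  4. -22. -38.] [ 10.  25. -36.]
```

Both cameras show the fingertips 37 mm behind the reported TCP, so grasping needs a reported z of about 0.042.

```bash
python3 -m crank '[[[0,0,2,0],[0,0,3.5,0],[0,0,4.45,0],[0,0,4.45,0],[0,0,4.45,0]]]'
python3 -m crank '[[[0,0,0,0],[0,0,0,0],[0,0,0,0],[0,0,0,0],[0,0,0,0],[0,0,0,0],[0,0,0,0],[0,0,0,0]]]' 1 50
```

```text
t: 10.6
eef_pos: [0.5116, -0.2788, 0.0445]
ee_rot: [-3.141, -0.001, -1.352]
force: [0.6, -0.6, 1.0]
width: 0.0433
gripper_force: 0.0
t: 11.6
eef_pos: [0.5109, -0.2786, 0.0438]
ee_rot: [-3.142, -0.0, -1.352]
force: [-1.7, 1.1, 5.1]
width: 0.0097
gripper_force: 50.0
```

```bash
python3 -m crank '[[[0,0,-0.4,0],[0,0,-1,0],[0,0,-2.5,0],[0,0,-4.5,0],[0,0,-6,0],[0,0,-6,0],[0,0,-6,0]]]'
python3 -c "
from h import *
delta(.542,.2603,.19,-102)"
```

```text
t: 12.48
eef_pos: [0.5106, -0.2783, 0.1938]
ee_rot: [-3.141, 0.0, -1.352]
force: [0.1, -0.1, -1.8]
width: 0.0097
gripper_force: 50.0
now t=12.47 [ 0.5106 -0.2783  0.1938] [-1.7997e+02  2.0000e-02 -7.7490e+01] -> row [-20.762  -5.892   0.151   4.902]
```

```bash
python3 -m crank '[[[-20.75,-5.9,0.15,4.9],[-20.75,-5.9,0.15,4.9],[-20.75,-5.9,0.15,4.9],[-20.75,-5.9,0.15,4.9],[-20.75,-5.9,0.15,4.9],[-20.75,-5.9,0.15,4.9],[-20.75,-5.9,0.15,4.9],[-20.75,-5.9,0.15,4.9],[-20.75,-5.9,0.15,4.9],[-20.75,-5.9,0.15,4.9],[-20.75,-5.9,0.15,4.9],[-20.75,-5.9,0.15,4.9]]]'
python3 - <<'E'
from h import *
s=arm.get_state();p=np.array(s["eef_pos"]);R=Ro.from_euler("xyz",s["ee_rot"]).as_matrix()
for cam in("wrist","scene","top"):
    if cam=="wrist": im,d,W=wrist("w7");X=W.reshape(-1,3);X=X[~np.isnan(X[:,0])]
    else:
        im,d=arm.grab_frame(cam);X,_,_=pts(cam,d,d>0)
        cv2.imwrite(f"pics/{cam}7.png",im[...,::-1])
    t=(X-p)@R*1000
    k=t[(abs(t[:,0])<22)&(abs(t[:,1])<20)&(t[:,2]<12)&(t[:,2]>-36)]
    print(cam,"below fingers",len(k))
    for lo in range(-36,12,4):
        j=k[(k[:,2]>=lo)&(k[:,2]<lo+4)]
        if len(j): print(lo,len(j),j.min(0).round(1),j.max(0).round(1))
    m=(abs(X[:,2]-.108)<.005)&(np.hypot(X[:,0]-.542,X[:,1]-.26)<.038)
    print(" lock",m.sum(),cv2.minAreaRect(X[m,:2].astype(np.float32)*1000))
delta(.542,.2603,.11,-102)
E
```

```text
t: 13.98
eef_pos: [0.5422, 0.2587, 0.1895]
ee_rot: [3.141, -0.001, -1.781]
force: [-0.5, -0.3, -1.1]
width: 0.0095
gripper_force: 50.0
wrist below fingers 252
-36 54 [  8.1 -11.  -35.9] [ 14.3   8.8 -32. ]
-32 146 [  6.5 -11.8 -32. ] [ 13.3  10.8 -28. ]
-28 10 [  6.4 -12.4 -28. ] [ 12.5   5.5 -27.2]
-20 4 [  8.8  -1.4 -16.6] [  9.    1.  -16.1]
-16 15 [  8.5  -2.7 -16. ] [  9.6   1.1 -12. ]
-12 16 [  8.   -2.7 -11.9] [ 9.3  1.1 -8.4]
-8 7 [ 8.5 -2.7 -7.6] [ 9.1  1.1 -5.9]
 lock 2891 ((541.52783203125, 260.4573669433594), (52.574623107910156, 52.14397048950195), 77.47554779052734)
scene below fingers 64
-36 6 [  4.   -3.9 -33.6] [ 13.6  10.4 -32.2]
-32 20 [ -2.1 -13.1 -31.7] [ 13.6   4.6 -28.2]
-28 4 [ -9.8  -9.1 -27.9] [ 12.2   5.8 -26.8]
-20 10 [ -4.4  -3.3 -19.5] [ 12.2   4.1 -16.4]
-16 6 [ -8.3  -2.2 -15.8] [  9.1  -1.2 -12.8]
-12 9 [-10.5  -3.  -11.8] [10.9  1.2 -8.4]
-8 7 [-11.6  -1.8  -7.9] [ 7.5  1.5 -4.3]
-4 2 [-5.9 -1.  -3.6] [ 2.5  0.1 -2.8]
 lock 250 ((541.03759765625, 259.70361328125), (54.76198196411133, 54.35700225830078), 77.88684844970703)
top below fingers 10
-36 2 [  8.7  -8.5 -35.5] [ 12.7  -4.4 -33.8]
-32 3 [  8.7 -11.8 -30.7] [ 10.5  -7.3 -29.3]
-28 1 [ 11.5  -6.4 -25.2] [ 11.5  -6.4 -25.2]
-24 1 [ 11.4  -4.5 -23.1] [ 11.4  -4.5 -23.1]
-16 1 [  9.7  -1.3 -13.7] [  9.7  -1.3 -13.7]
-12 1 [  8.4  -3.8 -11.5] [  8.4  -3.8 -11.5]
-8 1 [ 8.  -0.1 -6.2] [ 8.  -0.1 -6.2]
 lock 366 ((542.5553588867188, 260.03948974609375), (52.78083801269531, 52.53295135498047), 77.70103454589844)
now t=14.12 [0.5425 0.2589 0.19  ] [-1.7999e+02  1.0000e-02 -1.0205e+02] -> row [-0.05   0.032  3.201 -0.009]
```

```bash
python3 -c "
from h import *
delta(.541,.2597,.110,-102.3)"
python3 -m crank '[[[0,0.05,1.2,0.05],[0,0.05,2.4,0.05],[0,0.05,3.1,0.05],[0,0.05,3.1,0.05],[0,0.05,3.1,0.05],[0,0.05,3.1,0.05]]]'
python3 - <<'E'
from h import *
delta(.541,.2597,.081,-102.3)
im,d,W=wrist("w8")
m=(abs(W[...,2]-.108)<.005)&(np.hypot(W[...,0]-.542,W[...,1]-.26)<.038)
print(" lock",m.sum(),cv2.minAreaRect(W[m][:,:2].astype(np.float32)*1000))
a,_=arm.grab_frame("scene");u,v=map(int,proj("scene",[.541,.26,.115]))
o=np.hstack([cv2.resize(im[150:270,260:380,::-1],(400,400),interpolation=2),cv2.resize(a[v-25:v+25,u-25:u+25,::-1],(400,400),interpolation=2)])
cv2.imwrite("pics/m8.png",o)
E
```

```text
now t=14.12 [0.5425 0.2589 0.19  ] [-1.7999e+02  1.0000e-02 -1.0205e+02] -> row [-0.019  0.066  3.201  0.051]
t: 14.88
eef_pos: [0.5419, 0.2606, 0.1136]
ee_rot: [-3.14, 0.002, -1.784]
force: [0.3, -0.5, -1.1]
width: 0.0096
gripper_force: 50.0
now t=14.88 [0.5419 0.2606 0.1136] [-1.7992e+02  9.0000e-02 -1.0222e+02] -> row [0.041 0.026 1.303 0.016]
 lock 3171 ((539.9768676757812, 251.38070678710938), (33.880496978759766, 51.942405700683594), 77.65835571289062)
```

View pics/m8.png

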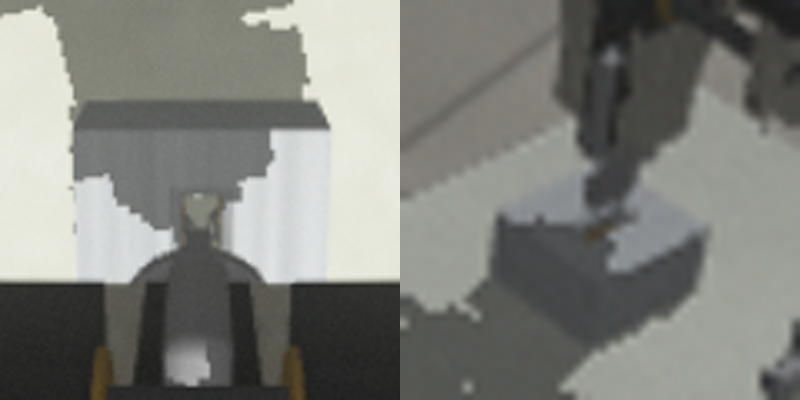

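The key sits over the slot, within half a millimetre (collar centre 199, slot 202). Inserting.

```bash
python3 -m crank '[[[0.03,0.03,0.2,0],[0.03,0.03,0.4,0],[0.03,0.03,0.55,0],[0.03,0.03,0.7,0]]]'
python3 -m crank '[[[0,0,0.1,0],[0,0,0.2,0],[0,0,0.3,0],[0,0,0.3,0]]]'
```

```text
t: 15.48
eef_pos: [0.5402, 0.2595, 0.0944]
ee_rot: [3.141, -0.0, -1.784]
force: [0.3, -0.8, 0.1]
width: 0.0099
gripper_force: 50.0
t: 15.98
eef_pos: [0.5403, 0.2598, 0.0873]
ee_rot: [-3.141, 0.0, -1.784]
force: [-0.3, 0.6, -0.6]
width: 0.0097
gripper_force: 50.0
```

```bash
python3 -m crank '[[[0,0,0.08,0.3],[0,0,0.16,-0.3],[0,0,0.22,0.3],[0,0,0.26,-0.3],[0,0,0.28,0],[0,0,0.28,0]]]'
```

```text
t: 16.73
eef_pos: [0.5409, 0.2592, 0.0818]
ee_rot: [-3.14, 0.0, -1.785]
force: [-1.2, -3.4, 8.1]
width: 0.0098
gripper_force: 50.0
```

```bash
python3 -m crank '[[[0,0,0.1,0.4],[0,0,0.15,-0.4],[0,0,0.2,0.4],[0,0,0.2,-0.4],[0,0,0.2,0],[0,0,0.2,0]]]'
```

```text
t: 17.48
eef_pos: [0.5418, 0.2601, 0.0816]
ee_rot: [-3.137, 0.003, -1.783]
force: [-16.1, -4.2, 44.3]
width: 0.0097
gripper_force: 50.1
```

```bash
python3 -m crank '[[[0,0,-0.12,0],[0,0,-0.12,0]]]'
python3 - <<'E'
from h import *
im,d,W=wrist("w9");s=arm.get_state();print(s["force"],s["moment"],s["eef_pos"])
p=s["eef_pos"];T=(W-p)@Ro.from_euler("xyz",s["ee_rot"]).as_matrix()*1000
m=(T[...,2]>-36)&(T[...,2]<-10)&(np.hypot(T[...,0],T[...,1])<30)
z=W[m][:,2]*1000;h,e=np.histogram(z,np.arange(98,120,1));print(h,e)
E
```

```text
t: 17.73
eef_pos: [0.5416, 0.2601, 0.0817]
ee_rot: [-3.138, 0.002, -1.784]
force: [-6.5, -1.3, 19.3]
width: 0.0095
gripper_force: 50.0
[-8.09528957 -2.14902844 23.85687656] [-0.52988628  2.715232    0.03102253] [0.54157887 0.26014403 0.08169782]
[  15   28   59   24   21   29   16   29   17   40  380 1368  574   49
   38   69   19    0    8   13    0] [ 98  99 100 101 102 103 104 105 106 107 108 109 110 111 112 113 114 115
 116 117 118 119]
```

Home: the collar top is 4 mm above the face. Now the quarter turn.

```bash
python3 -m crank '[[[0,0,0,1],[0,0,0,2.5],[0,0,0,4],[0,0.02,0,5.5],[-0.01,0.03,0,7],[-0.02,0.03,0,8.5],[-0.03,0.03,0,10],[-0.03,0.03,0,11],[-0.03,0.03,0,12],[-0.03,0.03,0,12]]]'
```

```text
t: 19.02
eef_pos: [0.5414, 0.2612, 0.0817]
ee_rot: [3.141, 0.004, -2.832]
force: [-5.0, -1.2, 20.1]
width: 0.01
gripper_force: 50.0
```

```bash
python3 -m crank '[[[0,0,0,1.5],[0,0,0,3],[0,0,0,4.5],[0,0,0,6],[0,0,0,7],[0,0,0,7.8],[0,0,0,7.8],[0,0,0,7.8],[0,0,0,7.8]]]'
python3 - <<'E'
from h import *
s=arm.get_state();print(s["moment"],np.degrees(s["ee_rot"]),s["force"])
b,_=arm.grab_frame("top");a,_=arm.grab_frame("scene");w,d,W=wrist("w10")
def crop(im,p,h): 
    u,v=map(int,p);return cv2.resize(im[max(v-h,0):v+h,u-h:u+h,::-1],(400,400),interpolation=2)
o=np.hstack([crop(a,proj("scene",[.58,.25,.1]),50),crop(w,(320,210),90)])
cv2.imwrite("pics/m10.png",o)
E
```

```text
t: 20.15
eef_pos: [0.5413, 0.2616, 0.0817]
ee_rot: [3.138, 0.003, 2.772]
force: [-6.4, -0.7, 20.7]
width: 0.0099
gripper_force: 50.0
[-0.18812631  2.18396147  0.11424195] [1.79796634e+02 1.78398698e-01 1.58816179e+02] [-6.37720557 -0.6843047  20.71200256]
```

View pics/m10.png

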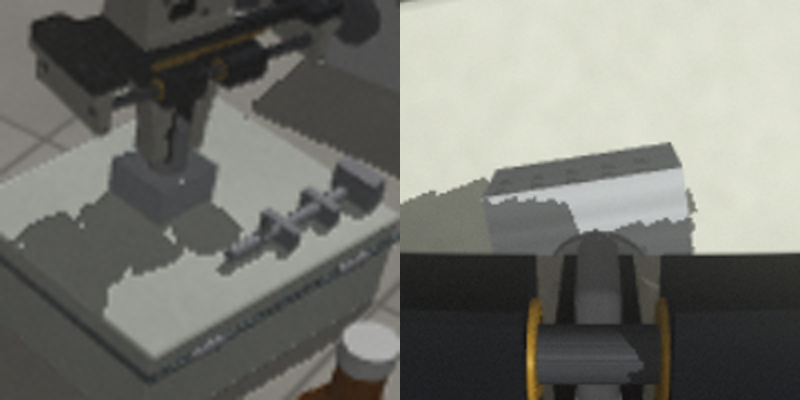

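The jaws hold the bow squarely with the collar flat on the lock, after a 99° turn against a moment of 0.11 N m. A quick numeric check of the bolt, then hand in.

```bash
python3 - <<'E'
from h import *
def bolt(cam,d):
    X,_,_=pts(cam,d,d>0);a=np.radians(-12.2);r=X[:,:2]-[.561,.2557]
    x=r@[np.cos(a),np.sin(a)];y=r@[-np.sin(a),np.cos(a)]
    k=(abs(x-.065)<.007)&(abs(y)<.125)&(X[:,2]>.085)&(X[:,2]<.12);return np.percentile(y[k],[0,3]).round(4)
for c in("scene","top"):
    print(c,bolt(c,np.load(c+".npy")),bolt(c,arm.grab_frame(c)[1]))
s=arm.get_state();print(s["t"],s["force"],s["moment"],s["gripper_force"])
E
```

```text
scene [-0.0022  0.0009] [-0.019  -0.0176]
top [-0.0788  0.0031] [-0.1143 -0.0162]
20.4 [-6.08969093  0.54321347 21.24684747] [-0.13846689  2.22461575  0.05528015] 50.016083121299744
```

The bolt end has moved about 18 mm out of its keeper, so the bolt is drawn.

```bash
python3 -c "
from station import arm
print(arm.job_done())"
```

```text
the job is handed in; nothing more can be done
None
```

I handed the job in at about 20 s with the key home in the lock, turned 99° (cylinder about 1.58 rad after play) and still gripped at 50 N, and the bolt about 18 mm out; I did not re-measure the bystanders at the end, and no verdict came back.

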